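# Fasten the mould case on the glassworker's bench

## Task

Fasten the long plywood mould case: swing its steel hasp forward, over its staple, until it lies flat on the front deck with the staple standing up through its slot. Keep that case's lid shut, and leave the hasp of the small case standing open as it is.

Things in the scene. Friction and masses are not known exactly. Their poses are not given: they have to be found in the camera images.
- long_case: Fixed, long plywood case: 240 mm deep (x), 300 wide (y), 100 high. Origin: centre of underside; x points front to back (world yaw within 0.25 rad), z up. Flat top at z = 100: fixed front deck x = -120 to -30 mm, then the shut lid to x = 120. On the deck a U-shaped steel staple, 19 mm along x, 5 along y, centred x = -64, y = 0, 22 tall. Hasp's hinge axis: along y at x = -20, y = 0, z = 106.
- long_hasp (a joint): Angle of the long case's hasp, a steel leaf 95 mm from hinge to free end, 38 wide, 4 thick, with a slot 30 x 14 (28 to 58 mm from the hinge). 0 = over the staple, flat, pointing to the case's -x, top face 8 mm above the deck; 1.57 = upright; more = leaning back over the lid (starts at 1.8 to 2.4, limit 2.7). Stiff hinge: it stays where left; about 1 N at its free end moves it.
- long_lid (a joint): Opening angle (rad) of the long case's lid, 150 mm deep, 300 wide, hinged along its back edge: 0 = shut, flush with the deck (as at the start); grows as its front edge rises. 0.7 kg, held shut only by its weight; the hasp is mounted at the middle of its front edge.
- small_slot (a point): Middle of the slot in the small case's hasp, 43 mm from its hinge. The small case is of the same make and facing, 240 mm deep but only 170 wide, 85 high, with the same staple and the same hasp, also leaning back over its lid at 1.8 to 2.4 rad. It stands left or right of the long case; leave it alone.

How it is judged:
At the end, for the whole second after the job is handed in: The long case's hasp lies over its staple, within 0.2 rad (11 degrees) of flat, its lid is shut (within 0.05 rad), and the slot of the small case's hasp is within 30 mm of where it was (value of joint long_hasp below 0.2 rad and value of joint long_lid below 0.05 rad and distance of small_slot from where it was at the start of the episode below 0.03 m); the robot touches nothing.
It fails at once if the small case's hasp is swung (its slot moved by more than 30 mm) (distance of small_slot from where it was at the start of the episode above 0.03 m).
It fails at once if the long case's lid is opened (by more than 0.3 rad) (value of joint long_lid above 0.3 rad).
It also fails if it takes over 32 s, if anything falls off the work surface, if the arm or the gripper's body presses on something with over 40 N, if the wrist force passes 120 N, or if a joint passes its speed limit or range.

## Robot

A 6-joint arm with a two-finger parallel gripper is mounted at the origin on the work surface. World frame = base frame: x ahead of the robot, y to its left, z up, the work surface at z = 0. Lengths are in m, angles in rad, forces in N, time in s.
With the tool pointing down it reaches from about 0.3 to 0.85 m from the base axis. Payload 5.4 kg.
Tool frame: the origin (TCP) lies at the very end of the fingers, on their centre line; the grasp point (between the pads) lies ctrl.grip_point_offset behind it (ctrl.grip_point_offset is the distance from the TCP to the grasp point, in m); z points along the fingers, y is the line along which they close (so a half turn about z gives the same grasp; the last joint's range is limited). The gripper opens to 85 mm and grips with 20 to 120 N. Pads are 22 mm wide; open, the fingers measure 114 mm over their backs; the gripper's body (76 mm by 85 mm) begins 54 mm behind the grasp point. The pads swing forward as they close: fully open they stand 13 mm farther back than shut.
Start: joints at [-1.351, 0.158, 1.597, -0, 1.386, -0.21], TCP at [0.24, -0.523, 0.231] pointing down, gripper open.
Joint ranges: [-2.91, 2.91], [-0.94, 2.29], [0.18, 2.7], [-1.29, 4.43], [0.17, 2.64], [-3, 3]. Speed limits (rad/s): [2.57, 2.57, 3.14, 3.14, 3.14, 3.14].

## Interface

Orientations are given as a unit quaternion [w, x, y, z].
In Python, from workcell import sense, optics, order, ctrl gives the robot as it stands.
- The arm moves only by the tool carry_out, never from a script. Its arguments are lists of equal length, an entry for each row: "slide": the shift along the tool's x, y, z in mm, a list of three; "twist": the turn, a rotation vector about the tool's x, y, z in degrees, a list of three. In form: {"slide": [[x, y, z], ...], "twist": [[rx, ry, rz], ...]}. A call has 1 to 10 rows; each row is the pose to reach, as a shift and turn from the pose commanded when the call began, along the tool's axes at that moment; what a row does not reach only later rows make up. A row lasts 1/10 s, in which the tool goes at most 50 mm and 8.59 degrees, less where a joint would pass 70% of its speed; a pose out of reach is approached as far as the arm can. A call with a gripper value outside its range is refused whole. "grip" is the closure, from 0 (fully open) to 1 (shut), set as the call begins (left out, the last holds). The fingers move at their own pace and stop on an object; "grip_force" is the grip in N (left out, the last holds). Time passes only in rows, so rows that repeat a pose let the fingers close. It gives the time, the measured TCP pose, the force, the opening and the grip force at its end, in the units of the state.
- sense(): the state, without advancing time (a new reading comes with each control period).
- optics.camera(name): name is "side" or "top" or "wrist"; returns the picture (384x512x3 uint8, red, green, blue); there is no depth.
- optics.camera_params(name): a dict with "fx", "fy", "cx", "cy" (pixels), "R" (3x3) and "t" (3): a world point X has camera coordinates R X + t; the wrist camera has in their place "mount" (4x4, takes a point from camera to tool coordinates, whose origin is the TCP and whose axes are the flange's). Camera axes: x right, y down, z forward; pixel columns grow to the right and rows downward; lengths in m; the calibration is good to about 2 mm. A picture is of the moment at which its call begins: read the wrist's pose just before it. camera_params takes no time and is no camera call.
- order.sign_off(): hands the job in; it is judged then, once.
The state is a dict: "time": time; "q": joint angles; "joint_vel": joint speeds; "joint_efforts": joint torques, N m; "tcp_pos": TCP position; "orientation": TCP orientation; "force": force on the tool from outside, world axes, zero at the start; "wrist_torque": the same for the moment, N m; "gripper_width": finger opening in m; "grip_force": force on a finger pad.
Only numpy, scipy, OpenCV 4.12 (cv2) and the standard library are available. Lean on these libraries where they do the work, as an engineer would, in place of code of your own. Each camera call takes 0.05 s, during which the arm holds its last target. There are 200 camera calls.

## Working session

There is one attempt and no reset: what is moved stays moved. The work goes in short steps, Python scripts to look and compute and a tool call to move; the robot and the scene stay as the last step left them, time stands still between calls to the robot, and variables do not carry over. Pictures are saved under pics/ and viewed, at most 10 in all, crops included, and the job is handed in when it is done.

Besides the shell and the picture viewer there is one more tool, called in YAML: its name, and indented under it one key for each argument. carry_out: Moves the arm, as the interface text tells. Its arguments: {"type":"object","properties":{"slide":{"type":"array","items":{"type":"array","items":{"type":"number"}}},"twist":{"type":"array","items":{"type":"array","items":{"type":"number"}}},"grip":{"type":"number"},"grip_force":{"type":"number"}},"required":["slide","twist"]}

```bash
mkdir -p pics
python3 - <<'E'
from workcell import sense, optics, order, ctrl
import cv2,numpy as np
s=sense();print(s['time'],s['tcp_pos'],s['orientation'],ctrl.grip_point_offset)
for n in('side','top'):
    im=optics.camera(n);cv2.imwrite(f'pics/{n}.png',im[:,:,::-1]);p=optics.camera_params(n);print(n,{k:np.round(v,3).tolist() for k,v in p.items()})
print(optics.camera_params('wrist'))
a=cv2.imread('pics/top.png');cv2.imwrite('pics/top_b.png',cv2.resize(a,(800,600),interpolation=cv2.INTER_CUBIC))
a=cv2.imread('pics/side.png');cv2.imwrite('pics/side_b.png',cv2.resize(a,(800,600),interpolation=cv2.INTER_CUBIC))
E
```

```text
0.0 [ 0.23944599 -0.52208584  0.23029084] [-9.84081091e-04  9.76997428e-01  2.13248815e-01  7.28096947e-06] 0.0187
side {'fx': 411.043, 'fy': 411.043, 'cx': 254.703, 'cy': 202.128, 'R': [[0.901, -0.434, 0.007], [-0.229, -0.489, -0.842], [0.368, 0.757, -0.54]], 't': [-0.515, 0.231, 0.519]}
top {'fx': 346.892, 'fy': 346.892, 'cx': 248.389, 'cy': 192.602, 'R': [[-0.029, -0.999, -0.034], [-0.988, 0.034, -0.15], [0.151, 0.029, -0.988]], 't': [0.037, 0.597, 0.717]}
{'fx': 330.02888497023133, 'fy': 330.02888497023133, 'cx': 253.28889783482578, 'cy': 187.1580240093648, 'mount': array([[-8.87281668e-04, -9.49363528e-01, -3.14178460e-01,
         7.99572712e-02],
       [ 9.99999261e-01, -1.10353473e-03,  5.10457073e-04,
         6.52550822e-04],
       [-8.31316171e-04, -3.14177775e-01,  9.49363805e-01,
        -1.41956884e-01],
       [ 0.00000000e+00,  0.00000000e+00,  0.00000000e+00,
         1.00000000e+00]])}
```

View pics/top_b.png

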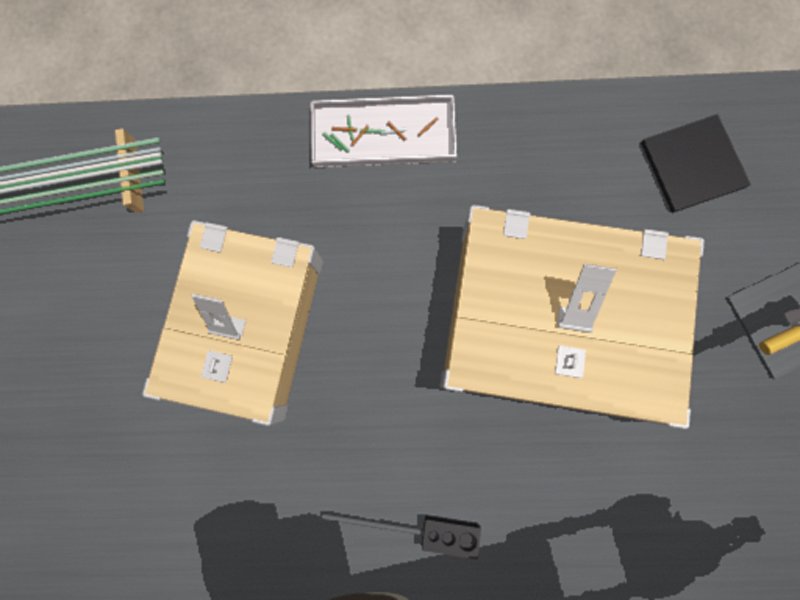

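View pics/side_b.png

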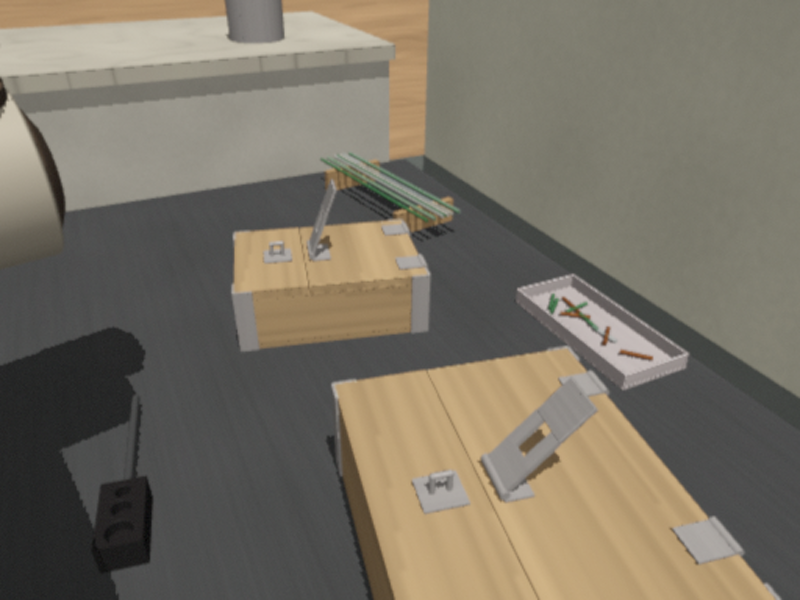

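The top view shows the long case on the right: corners at about (447,388), (688,425), (472,208) and (702,242), staple at (570,361), and hasp tip at (600,267) leaning back. The side view shows its staple at about (440,492) and its hasp tip at about (576,393). The small case is on the left, well clear of it.

```bash
cat > h.py <<'E'
from workcell import sense, optics, order, ctrl
import numpy as np
from scipy.spatial.transform import Rotation as Ro
from scipy.optimize import least_squares
def proj(n,X):
    p=optics.camera_params(n);c=np.asarray(X)@np.array(p['R']).T+np.array(p['t'])
    return np.c_[p['fx']*c[:,0]/c[:,2]+p['cx'],p['fy']*c[:,1]/c[:,2]+p['cy']]
def world(v,L): # case->world
    c,s=np.cos(v[2]),np.sin(v[2]);L=np.atleast_2d(L)
    return np.c_[v[0]+c*L[:,0]-s*L[:,1],v[1]+s*L[:,0]+c*L[:,1],L[:,2]]
def totool(W):
    s=sense();w,x,y,z=s['orientation'];R=Ro.from_quat([x,y,z,w])
    return R.inv().apply(np.atleast_2d(W)-s['tcp_pos'])*1000
E
python3 - <<'E'
from h import *
L=lambda a:np.array([[-.12,.15,.1],[-.12,-.15,.1],[.12,.15,.1],[.12,-.15,.1],[-.064,0,.102],[-.02+.095*-np.cos(a)*-1*-1,0,.106+.095*np.sin(a)]])
T=np.array([[447,388],[688,425],[472,208],[702,242],[570,363],[600,267]])*.64
S=np.array([[440,492],[576,393]])*.64
def f(v):
    W=world(v,L(v[3]));return np.r_[proj('top',W)-T,proj('side',W[4:])-S].ravel()
r=least_squares(f,[.5,-.2,-.15,2.1]);v=r.x;print(v.round(4),(r.fun.reshape(-1,2)).round(1).tolist())
np.save('v.npy',v)
a=v[3];print('tip local',-.02-.095*np.cos(a),.106+.095*np.sin(a))
print('yaw deg',np.degrees(v[2]))
for l in([.07,0,.24],[.07,0,.15],[-.095,0,.11]):print(l,world(v,l).round(3),totool(world(v,l)).round(0))
E
```

```text
[ 0.5658 -0.2246 -0.1857  2.2625] [[-0.2, 0.0], [-0.6, 0.9], [-0.1, 0.1], [-0.5, -1.1], [0.4, -0.3], [0.2, 1.9], [-0.9, 0.3], [1.9, -1.0]]
tip local 0.04059856662214499 0.17916292588013039
yaw deg -10.637893174157266
[0.07, 0, 0.24] [[ 0.635 -0.237  0.24 ]] [[478. -94.  -9.]]
[0.07, 0, 0.15] [[ 0.635 -0.237  0.15 ]] [[478. -94.  81.]]
[-0.095, 0, 0.11] [[ 0.472 -0.207  0.11 ]] [[ 343. -189.  121.]]
```

carry_out:
  slide:
    - [30,-6,-20]
    - [78,-16,-20]
    - [126,-26,-20]
    - [174,-35,-20]
    - [222,-44,-20]
    - [270,-53,-20]
    - [318,-63,-20]
    - [366,-72,-20]
    - [414,-82,-20]
    - [460,-91,-20]
  twist:
    - [0,0,4]
    - [0,0,8]
    - [0,0,12]
    - [0,0,16]
    - [0,0,20]
    - [0,0,24]
    - [0,0,28]
    - [0,0,31]
    - [0,0,33]
    - [0,0,35]
  grip: 1

```text
time: 1.1
tcp_pos: [0.6211, -0.2465, 0.2507]
orientation: [-0.0, 0.996, -0.091, -0.0]
force: [0.5, -1.3, -0.7]
gripper_width: 0.0002
grip_force: 0.0
```

Run:
```python
from h import *
v=np.load('v.npy');s=sense();print(s['time'],s['tcp_pos'],s['orientation'],s['gripper_width'],s['q'])
for l in([.075,0,.24],[.075,0,.15],[-.095,0,.11]):print(l,totool(world(v,l)).round(0))
import cv2
im=optics.camera('wrist');cv2.imwrite('pics/w1.png',im[:,:,::-1])
```

```text
1.1 [ 0.62106969 -0.24649608  0.25066129] [-2.15608751e-04  9.95855643e-01 -9.09466137e-02 -4.53471520e-04] 0.00022166622339137525 [-5.58226332e-01  3.87842474e-01  1.28238154e+00 -2.35388102e-05
  1.47237261e+00  1.19471726e+00]
[0.075, 0, 0.24] [[ 17. -11.  11.]]
[0.075, 0, 0.15] [[ 17. -11. 101.]]
[-0.095, 0, 0.11] [[-153.  -12.  141.]]
```

View pics/w1.png

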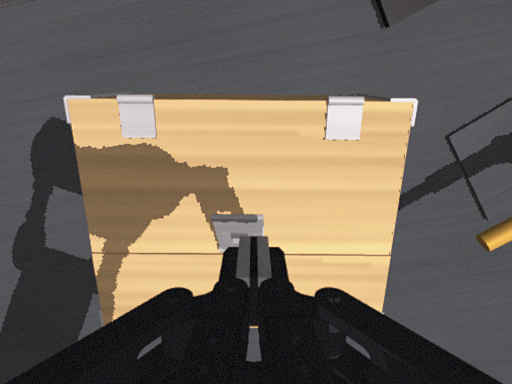

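The wrist view shows the hasp tip at about (238,216), slightly left of the closed fingertips at (254,240). That matches the fit, where the tool needs about −11 mm in y. I'll go behind the tip and down.

carry_out:
  slide:
    - [30,-11,0]
    - [30,-11,25]
    - [30,-11,60]
    - [30,-11,90]
    - [30,-11,100]
    - [30,-11,100]
  twist:
    - [0,0,0]
    - [0,0,0]
    - [0,0,0]
    - [0,0,0]
    - [0,0,0]
    - [0,0,0]

```text
time: 1.75
tcp_pos: [0.65, -0.2422, 0.1489]
orientation: [-0.001, 0.996, -0.09, -0.002]
force: [-0.3, 0.2, 0.5]
gripper_width: 0.0002
grip_force: 0.0
```

Run:
```python
from h import *
import cv2
v=np.load('v.npy');s=sense();print(s['time'],s['tcp_pos'],s['force'])
for l in([.0,0,.15],[-.095,0,.11]):print(l,totool(world(v,l)).round(0))
im=optics.camera('side')[180:380,180:440,::-1];cv2.imwrite('pics/s2.png',cv2.resize(im,None,fx=2.5,fy=2.5))
```

```text
1.75 [ 0.64999786 -0.24222837  0.14891726] [-0.30665477  0.20441996  0.48896325]
[0.0, 0, 0.15] [[-86.  -2.  -1.]]
[-0.095, 0, 0.11] [[-181.   -3.   40.]]
```

View pics/s2.png

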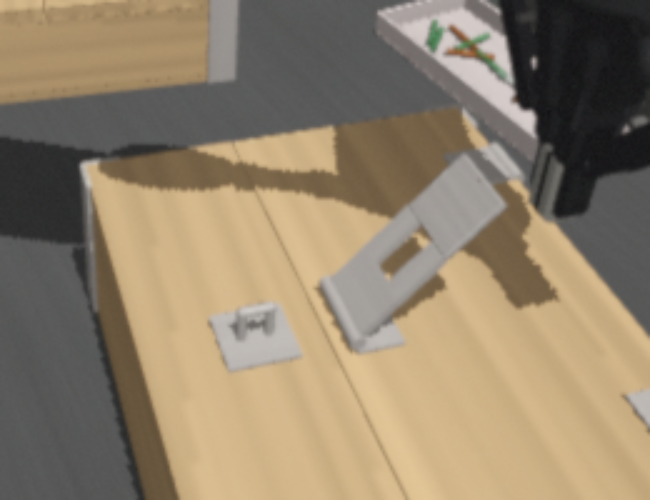

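The fingers stand behind the tip (tip at about (480,175), fingers at (548,190)) and clear of the lid. I'll sweep forward.

carry_out:
  slide:
    - [-15,-2,0]
    - [-28,-2,0]
    - [-40,-2,0]
    - [-52,-2,0]
    - [-64,-2,0]
    - [-76,-2,0]
    - [-88,-2,0]
    - [-100,-2,0]
    - [-112,-2,0]
    - [-124,-2,0]
  twist:
    - [0,0,0]
    - [0,0,0]
    - [0,0,0]
    - [0,0,0]
    - [0,0,0]
    - [0,0,0]
    - [0,0,0]
    - [0,0,0]
    - [0,0,0]
    - [0,0,0]

```text
time: 2.8
tcp_pos: [0.5316, -0.22, 0.1557]
orientation: [0.002, 0.996, -0.09, 0.004]
force: [1.2, -0.1, -0.8]
gripper_width: 0.0001
grip_force: 0.4
```

Run:
```python
from h import *
import cv2
v=np.load('v.npy');s=sense();print(s['time'],s['tcp_pos'],s['force'])
for l in([-.095,0,.11],):print(l,totool(world(v,l)).round(0))
im=optics.camera('side')[180:380,180:440,::-1];cv2.imwrite('pics/s3.png',cv2.resize(im,None,fx=2.5,fy=2.5))
```

```text
2.8 [ 0.5316424  -0.22004618  0.15565415] [ 1.23820005 -0.09269399 -0.82911676]
[-0.095, 0, 0.11] [[-61.  -2.  45.]]
```

View pics/s3.png

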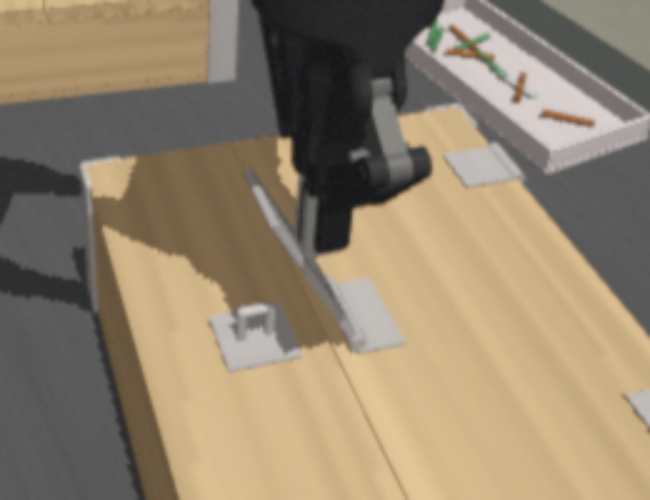

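The hasp is now past vertical and leaning forward, with its tip at about (250,172). I'll push it on forward and down.

carry_out:
  slide:
    - [-12,-2,0]
    - [-24,-2,0]
    - [-36,-2,0]
    - [-48,-2,3]
    - [-57,-2,8]
    - [-58,-2,15]
    - [-58,-2,22]
    - [-58,-2,29]
    - [-58,-2,35]
    - [-58,-2,35]
  twist:
    - [0,0,0]
    - [0,0,0]
    - [0,0,0]
    - [0,0,0]
    - [0,0,0]
    - [0,0,0]
    - [0,0,0]
    - [0,0,0]
    - [0,0,0]
    - [0,0,0]

```text
time: 3.85
tcp_pos: [0.4725, -0.2057, 0.1149]
orientation: [-0.001, 0.996, -0.09, -0.001]
force: [0.0, 0.1, -0.7]
gripper_width: 0.0002
grip_force: 0.0
```

Run:
```python
from h import *
import cv2
v=np.load('v.npy');s=sense();print(s['time'],s['tcp_pos'],s['force'])
for l in([-.095,0,.11],):print(l,totool(world(v,l)).round(0))
im=optics.camera('side')[180:380,180:440,::-1];cv2.imwrite('pics/s4.png',cv2.resize(im,None,fx=2.5,fy=2.5))
```

```text
3.85 [ 0.47254325 -0.20569434  0.11493421] [ 0.00139893  0.0855922  -0.67399194]
[-0.095, 0, 0.11] [[0. 1. 5.]]
```

View pics/s4.png

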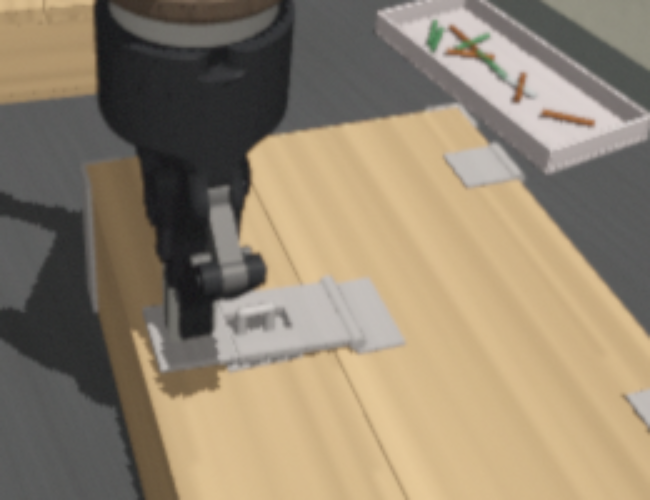

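The leaf is nearly flat, with the staple standing up through its slot at about (260,318). I'll press the last few millimetres, then lift away.

carry_out:
  slide:
    - [0,0,3]
    - [0,0,6]
    - [0,0,6]
    - [0,0,0]
    - [0,0,-30]
    - [0,0,-70]
    - [0,0,-110]
    - [0,0,-110]
    - [0,0,-110]
  twist:
    - [0,0,0]
    - [0,0,0]
    - [0,0,0]
    - [0,0,0]
    - [0,0,0]
    - [0,0,0]
    - [0,0,0]
    - [0,0,0]
    - [0,0,0]

```text
time: 4.8
tcp_pos: [0.4737, -0.2067, 0.228]
orientation: [0.001, 0.996, -0.09, 0.001]
force: [-0.4, 0.7, -1.1]
gripper_width: -0.0002
grip_force: 0.0
```

Run:
```python
from h import *
import cv2
s=sense();print(s['time'],s['tcp_pos'],s['force'])
im=optics.camera('side')[:,:,::-1];cv2.imwrite('pics/s5.png',cv2.resize(im,(800,600)))
```

```text
4.8 [ 0.47367689 -0.20665607  0.2279785 ] [-0.38693548  0.718764   -1.12570625]
```

View pics/s5.png

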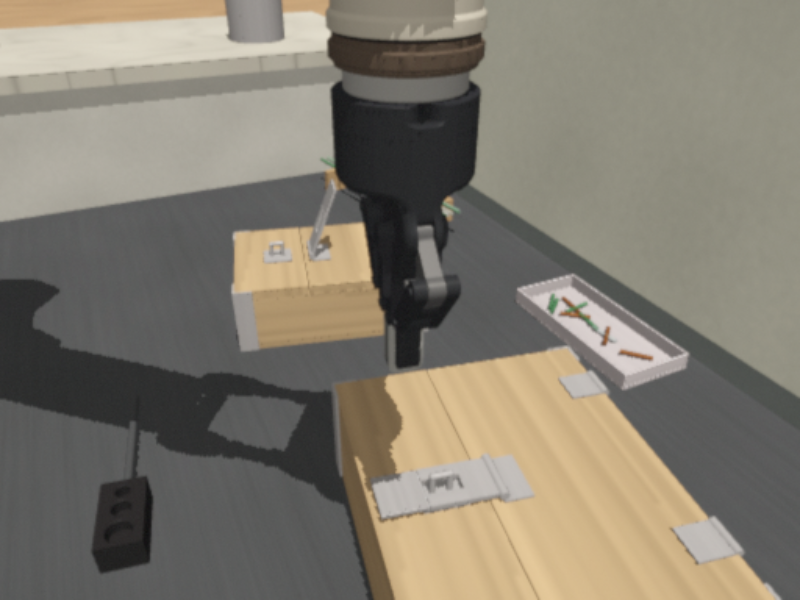

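The hasp lies flat with the staple through its slot at about (443,482). The lid is shut, the small case's hasp still stands open at (325,215), and the arm is clear.

```bash
python3 -c "
from workcell import order
print(order.sign_off())"
```

```text
the job is handed in; nothing more can be done
None
```

I handed the job in at about 5 s of the 32 s allowed: the last picture shows the long case's hasp flat over its staple, its lid shut, the small case's hasp still open and the arm clear; the sign-off gave no verdict.

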